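# Close the storage jars and line them up on the riser

## Robot

A 6-joint arm with a two-finger parallel gripper is mounted at the origin on a cart in front of the work surface, level with it; the furniture and walls round the work are solid. World frame = base frame: x ahead of the robot, y to its left, z up, the work surface at z = 0. Lengths are in mm, angles in rad, forces in N, time in s.
With the tool pointing down it reaches from about 350 to 775 mm from the base axis. Payload 7.3 kg.
Tool frame: the origin (TCP) lies midway between the tips of the shut fingers; the grasp point (between the pads) lies 19 mm behind it; z points along the fingers, y is the line along which they close (so a half turn about z gives the same grasp; the last joint's range is limited). The gripper opens to 92 mm and grips with 3 to 60 N. Pads are 19 mm wide; open, the fingers measure 130 mm over their backs; the gripper's body (75 mm by 190 mm) begins 47 mm behind the grasp point.
Start: joints at [-1.311, 0.342, 1.524, -0, 1.275, -0.146], TCP at [207.269, -482.374, 226.741] pointing down, gripper open.
Joint ranges: [-2.53, 2.53], [-0.77, 2.02], [0.04, 2.7], [-1, 4.14], [0.28, 2.66], [-3.11, 3.11]. Speed limits (rad/s): [2.57, 2.57, 3.14, 3.14, 3.14, 3.14].

## Interface

Orientations are given as [roll, pitch, yaw] about the fixed x, y, z axes, in that order (R = Rz(yaw) Ry(pitch) Rx(roll)).
In Python, from plant import bot gives the robot as it stands.
- The arm moves only by the tool servo_tool, never from a script. Its argument "deltas" is a list of rows, each a list of 2 entries, a list of its own where there are three numbers: the shift along the tool's x, y, z in m, then the turn, a rotation vector about the tool's x, y, z in degrees. A call has 1 to 20 rows; each row shifts and turns the commanded pose from where the row before left it, along the tool's axes as they then stand; what a row does not reach is not made up. A row lasts 1/8 s, in which the tool goes at most 62.5 mm and 10.7 degrees, less where a joint would pass 70% of its speed; a pose out of reach is approached as far as the arm can. A call with a gripper value outside its range is refused whole. "fingers" is the opening, from 0 (shut) to 1 (fully open), set as the call begins (left out, the last holds). The fingers move at their own pace and stop on an object; the grip force is fixed at half the most. Time passes only in rows, so rows that do not move let the fingers close. It gives the time, the measured TCP pose, the force, the opening and the grip force at its end, in the units of the state.
- bot.get_obs(): the state, without advancing time (a new reading comes with each control period).
- bot.capture(name): name is "scene" or "top"; returns the picture (420x560x3 uint8, red, green, blue); there is no depth.
- bot.camera_model(name): a dict with "mtx" (3x3 intrinsics, pixels), "xyz" and "rotation" of the camera in the world. Camera axes: x right, y down, z forward; pixel columns grow to the right and rows downward; lengths in mm; the calibration is good to about 2 mm. A picture is of the moment at which its call begins. camera_model takes no time and is no camera call.
- bot.close_job(): hands the job in; it is judged then, once.
The state is a dict: "time": time; "joint_positions": joint angles; "dq": joint speeds; "tau": joint torques, N m; "tool_pos": TCP position; "tcp_rot": TCP orientation; "contact_force": force on the tool from outside, world axes, zero at the start; "moment": the same for the moment, N m; "grip_width": finger opening in mm; "finger_force": force on a finger pad.
Only numpy, scipy, OpenCV 4.12 (cv2) and the standard library are available. Lean on these libraries where they do the work, as an engineer would, in place of code of your own. Each camera call takes 0.05 s, during which the arm holds its last target. There are 200 camera calls.

## Task

Close the blue and the brown storage jar, each with the cork stopper that fits its neck, pushed fully home so that the stopper's wooden flange rests on the rim. Stand both closed jars upright on the low wooden riser beside the honey jar, so that the three make one straight, neat side-by-side row along the middle line of the board, with gaps no wider than about two centimetres between neighbours (in any order). Leave the honey jar in its place, do not tip the jars over, and do not disturb the mug and the kitchen timer.

Things in the scene. Friction and masses are not known exactly. Their poses are not given: they have to be found in the camera images.
- jar_blue: Blue glazed wide-necked storage jar, open, upright on the worktop; 120 tall, 0.4 kg. Body 76 across up to z 62, shoulder to z 82, then a straight neck 54 across (z 82 to 120; can be carried by it, also when closed). Mouth: round bore 42 across through the whole neck (wall 6). Origin: centre of its underside; z up its axis.
- jar_brown: Reddish-brown terracotta narrow-necked storage jar, open, upright on the worktop; 120 tall, 0.4 kg. Body 76 across up to z 62, shoulder to z 82, then a straight neck 48 across (z 82 to 120; can be carried by it, also when closed). Mouth: round bore 32 across through the whole neck (wall 8). Origin: centre of its underside; z up its axis.
- stopper_wide: Fits the blue wide-necked jar. Cork plug 34 tall, widening upward from 31 to 39 across; then a light wooden flange 50 across (z 34 to 40) that rests on the jar's rim when home; then a round knob 29 across (z 40 to 64). 50 g. Stands upright on its small end. Origin: centre of that end; z up its axis. Home, the origin is 86 above the jar's.
- stopper_narrow: Fits the brown narrow-necked jar. Cork plug 34 tall, widening upward from 21 to 29 across; then a dark wooden flange 44 across (z 34 to 40) that rests on the jar's rim when home; then a round knob 29 across (z 40 to 64). 50 g. Stands upright on its small end. Origin: centre of that end; z up its axis. Home, the origin is 86 above the jar's.
- riser: Low fixed wooden riser (a board on two feet), 130 deep (its x), 360 long (its y), top face 40 above the worktop. Origin: centre of its underside, on the worktop; the row's middle line is its y axis.
- honey_jar: Round glass jar of honey with a green lid, 70 across, 101 tall, standing on the riser's middle line somewhere along it (up to 110 either side of the riser's centre); there is always room for the two jars: both on its longer side or, when it stands near the centre, one on each side. Origin: centre of its underside.
- mug: White mug, 83 across and 106 tall, with a handle, a bystander left of the riser. Origin: centre of its underside.
- timer: Red and white round kitchen timer, 66 across, 57 tall, a bystander right of the riser. Origin: centre of its underside.

How it is judged (in metres and radians):
At the end, for the whole second after the job is handed in: Each stopper home in its jar (within 4 mm of depth, 5 mm, 0.08 rad). Both jars upright, at rest on the riser, within 22 mm of its middle line, 160 mm of its centre; in the row of three (any order) neighbours' axes are 60 to 110 mm apart. Honey jar upright, moved under 20 mm (z of stopper_wide in the frame of jar_blue between 0.082 and 0.0895 m and horizontal distance between stopper_wide and jar_blue below 0.005 m and angle between the z axis of stopper_wide and the z axis of jar_blue, either way round below 0.08 rad and z of stopper_narrow in the frame of jar_brown between 0.082 and 0.0895 m and horizontal distance between stopper_narrow and jar_brown below 0.005 m and angle between the z axis of stopper_narrow and the z axis of jar_brown, either way round below 0.08 rad and z of jar_blue in the frame of riser between 0.036 and 0.045 m and x of jar_blue in the frame of riser between -0.022 and 0.022 m and y of jar_blue in the frame of riser between -0.16 and 0.16 m and angle between each of jar_blue, jar_brown, honey_jar's own z axis and vertical below 0.06 rad and linear speed of each of jar_blue, jar_brown below 0.02 m/s and z of jar_brown in the frame of riser between 0.036 and 0.045 m and x of jar_brown in the frame of riser between -0.022 and 0.022 m and y of jar_brown in the frame of riser between -0.16 and 0.16 m and ((horizontal distance between jar_blue and jar_brown between 0.06 and 0.11 m and horizontal distance between jar_blue and honey_jar between 0.06 and 0.11 m) or (horizontal distance between jar_blue and jar_brown between 0.06 and 0.11 m and horizontal distance between jar_brown and honey_jar between 0.06 and 0.11 m) or (horizontal distance between jar_blue and honey_jar between 0.06 and 0.11 m and horizontal distance between jar_brown and honey_jar between 0.06 and 0.11 m)) and distance of honey_jar from where it was at the start of the episode below 0.02 m); the robot touches nothing.
It fails at once if the blue jar is tipped over (more than 0.6 rad) (angle between jar_blue's own z axis and vertical above 0.6 rad).
It fails at once if the brown jar is tipped over (more than 0.6 rad) (angle between jar_brown's own z axis and vertical above 0.6 rad).
It fails at once if the mug is disturbed (moved more than 30 mm) (distance of mug from where it was at the start of the episode above 0.03 m).
It fails at once if the kitchen timer is disturbed (moved more than 30 mm) (distance of timer from where it was at the start of the episode above 0.03 m).
It also fails if it takes over 72 s, if anything falls off the work surface, if the arm or the gripper's body presses on something with over 40 N, if the wrist force passes 120 N, or if a joint passes its speed limit or range.

## Working session

There is one attempt and no reset: what is moved stays moved. The work goes in short steps, Python scripts to look and compute and a tool call to move; the robot and the scene stay as the last step left them, time stands still between calls to the robot, and variables do not carry over. Pictures are saved under pics/ and viewed, at most 10 in all, crops included, and the job is handed in when it is done.

Besides the shell and the picture viewer there is one more tool, called after "Emit:" by a JSON object that holds its "op" and its "data", one argument or row to a line. servo_tool: Moves the arm, as the interface text tells. Its arguments: {"type":"object","properties":{"deltas":{"type":"array"},"fingers":{"type":"number"}},"required":["deltas"]}

```bash
mkdir -p pics; ls; python3 - <<'E'
from plant import bot
import cv2,numpy as np
np.set_printoptions(precision=4,suppress=True)
for n in("scene","top"):
    im=bot.capture(n); cv2.imwrite(f"pics/{n}0.png",im[:,:,::-1]); print(n,bot.camera_model(n))
print(bot.get_obs())
E
```

```text
pics
scene {'mtx': array([[507.5821,   0.    , 286.0179],
       [  0.    , 507.5821, 210.2458],
       [  0.    ,   0.    ,   1.    ]]), 'xyz': array([108.483 , 752.9031, 997.2396]), 'rotation': array([-2.3961,  0.0078, -2.6243])}
top {'mtx': array([[451.6841,   0.    , 278.2196],
       [  0.    , 451.6841, 200.9441],
       [  0.    ,   0.    ,   1.    ]]), 'xyz': array([ 341.5704,   11.7813, 1141.4791]), 'rotation': array([-2.949 , -0.0227, -1.5914])}
{'time': 0.1, 'joint_positions': array([-1.311 ,  0.3427,  1.5249,  0.    ,  1.2754, -0.146 ]), 'dq': array([ 0.0008, -0.0018, -0.0002,  0.0009, -0.0017,  0.0004]), 'tau': array([  0.0017, -43.2003, -24.4694,   0.072 ,   0.0527,  -0.0001]), 'tool_pos': array([ 207.1645, -482.0064,  226.1175]), 'tcp_rot': array([-3.1402, -0.0002,  0.4058]), 'contact_force': array([-0.6531, -0.3887, -0.4213]), 'moment': array([0.0416, 0.0102, 0.0092]), 'finger_force': 0.0, 'grip_width': 91.83752492122632}
```

View pics/top0.png

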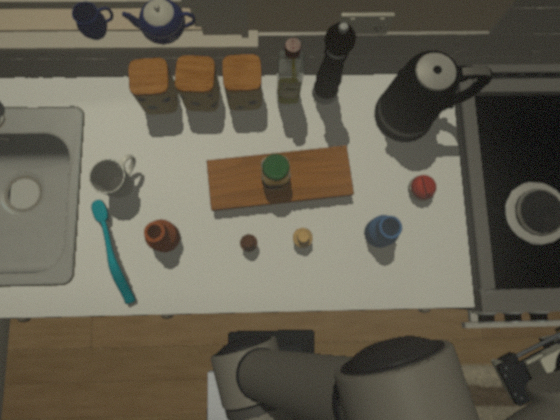

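View pics/scene0.png

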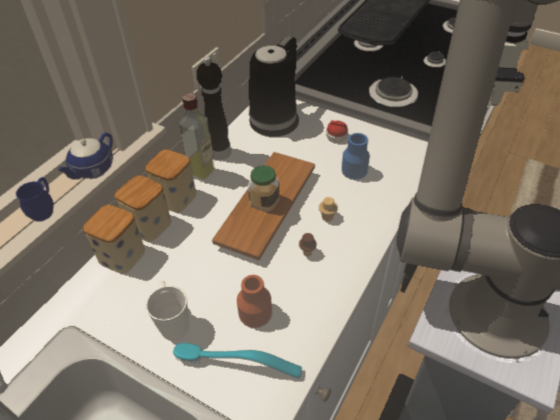

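The top view shows the brown jar's mouth at about (155,232), the blue jar's at (391,228), the dark stopper at (248,242), the light stopper at (303,237) and the honey lid at (275,166). The riser runs from x=208 to 352, the mug is at (108,177) and the timer at (424,186). The scene view shows the same objects. Next I'll zoom in and measure.

```bash
cat > h.py <<'E'
import cv2,numpy as np
from scipy.spatial.transform import Rotation as R
from plant import bot
np.set_printoptions(precision=1,suppress=True)
C={n:bot.camera_model(n) for n in("scene","top")}
def ray(n,p,z):
    c=C[n];d=R.from_euler('xyz',c['rotation']).as_matrix()@np.linalg.solve(c['mtx'],[p[0],p[1],1])
    return (c['xyz']+d*(z-c['xyz'][2])/d[2])[:2]
def proj(n,P):
    c=C[n];q=c['mtx']@(R.from_euler('xyz',c['rotation']).as_matrix().T@(np.array(P,float)-c['xyz']));return q[:2]/q[2]
def ring(n,x,y,z,r):
    return np.array([proj(n,(x+r*np.cos(t),y+r*np.sin(t),z)) for t in np.linspace(0,6.283,33)])
E
python3 - <<'E'
from h import *
for n in C:
    im=cv2.imread(f"pics/{n}0.png");hsv=cv2.cvtColor(im,cv2.COLOR_BGR2HSV)
    H,S,V=cv2.split(hsv)
    M={'blue':(H>95)&(H<125)&(S>110),'redbrown':((H<9)|(H>172))&(S>110),'tan':(H>9)&(H<24)&(S>60)&(V>120),'green':(H>45)&(H<85)&(S>80),'board':(H>5)&(H<18)&(S>110)&(V>80),'dark':(V<90)&(H<20)}
    for k,m in M.items():
        nn,_,st,ce=cv2.connectedComponentsWithStats(m.astype(np.uint8))
        for i in range(1,nn):
            if 60<st[i,4]<9000 and st[i,1]>100 and st[i,0]<450: print(n,k,st[i],ce[i])
im=cv2.imread("pics/top0.png");im2=cv2.imread("pics/scene0.png")
def cr(im,cx,cy):return cv2.resize(im[cy-25:cy+25,cx-33:cx+33],(264,200),interpolation=cv2.INTER_CUBIC)
a=np.hstack([cr(im,*p) for p in((160,235),(248,240),(303,237))]);b=np.hstack([cr(im,*p) for p in((383,230),(275,172),(424,186))])
c=np.hstack([cr(im2,*p) for p in((255,297),(325,225),(356,155))])
cv2.imwrite("pics/z.png",np.vstack([a,b,c]))
E
```

```text
scene redbrown [184 101  12   8  67] [189.5 104.8]
scene redbrown [328 121  19  15 226] [336.5 127.8]
scene tan [145 149  44  29 843] [166.9 163.3]
scene tan [ 264  152   51   48 1266] [288.9 172.7]
scene tan [ 49 174  34  29 465] [ 61.5 186.2]
scene tan [114 175  48  33 989] [138. 191.]
scene tan [251 183  22  10 136] [262.  188.5]
scene tan [ 212  189   72   67 2271] [247.  227.6]
scene tan [319 197  18  18 188] [326.6 205.5]
scene tan [  83  204   50   37 1175] [107.8 222. ]
scene tan [  0 208  32  40 644] [ 12.4 225.8]
scene tan [ 335  266  105  154 5919] [389.4 351.5]
scene green [252 166  23  16 248] [263.  173.9]
scene board [145 150  45  31 942] [167.  164.4]
scene board [ 265  153   49   48 1254] [289.3 173.7]
scene board [ 114  176   49   34 1105] [138.5 192.1]
scene board [ 213  191   72   66 2286] [247.9 228. ]
scene board [  83  205   52   37 1288] [108.3 222.9]
scene board [237 275  26  39 411] [248.6 296.4]
scene board [371 380  19  40 203] [379.7 397.8]
scene board [359 400  10  20  61] [363.2 411.6]
scene dark [261 187  32  27 403] [275.7 202.3]
scene dark [303 240  
[... 300 characters left out ...]
235. ]
top green [263 155  26  25 442] [275.6 166.6]
top board [ 282  146   71   55 2890] [319.2 173.2]
top board [ 208  155   62   55 2629] [236.2 182.4]
top board [145 220  31  24 326] [159.9 230.9]
top dark [256 177  95  31 651] [285.4 194.5]
top dark [410 186  22  15 117] [420.6 195.4]
top dark [147 225  14  14 153] [153.6 231.2]
top dark [148 225  32  28 454] [166.4 241.4]
top dark [241 235  16  16 177] [248.4 242.4]
top dark [255 329  33   6  67] [271.1 330.8]
top dark [351 335 100  32 706] [397.6 347.7]
top dark [214 337  17  17  71] [223.9 346.3]
top dark [   0  343   97   77 2463] [ 32.2 385.1]
top dark [346 364  21  14  75] [354.8 370.2]
top dark [ 45 398  76  22 423] [ 76.4 412.4]
```

View pics/z.png

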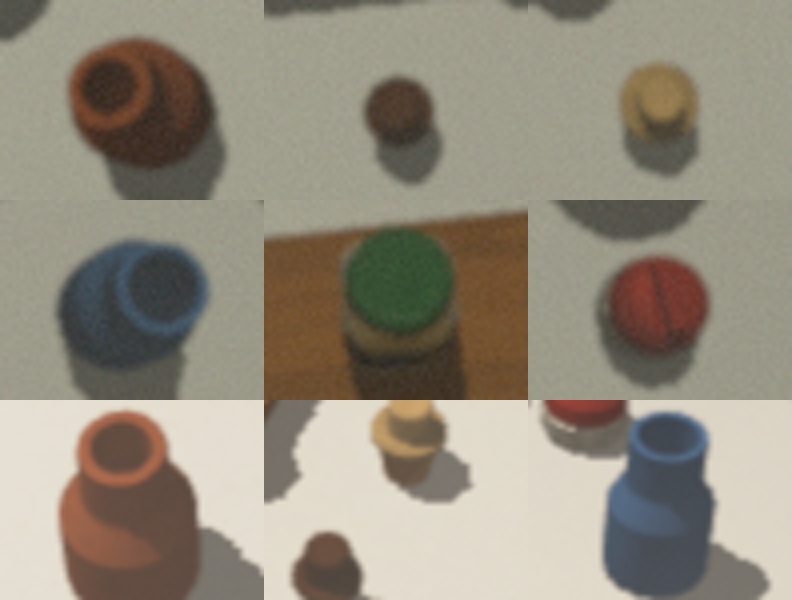

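The zoom gives clear rims and flanges in both views. In the top view, the brown rim centre is about (154.3,231.1) and the blue about (390.1,227.1). The flanges are at (248.4,242.4) for dark and (302.4,237.0) for light, and the lid is at (275.6,166.6). Next I'll cast rays and cross-check them against the scene view.

```bash
python3 - <<'E'
from h import *
T={'brown':((154.3,231.1),(252.2,284),120),'blue':((390.1,227.1),(357.6,138.9),120),'narrow':((248.4,242.4),(307.4,244.1),37),'wide':((302.4,237),(327.9,207.6),37),'honeylid':((275.6,166.6),(263,173.9),141),'timer':((423.3,185.7),(336.5,127.8),50)}
for k,(a,b,z) in T.items(): print(k,ray('top',a,z),ray('scene',b,z))
for n in C:
    im=cv2.imread(f"pics/{n}0.png");H,S,V=cv2.split(cv2.cvtColor(im,cv2.COLOR_BGR2HSV))
    m=((H>5)&(H<18)&(S>110)&(V>60)).astype(np.uint8)
    x0,y0,x1,y1=(200,138,365,215) if n=='top' else (210,145,320,262)
    k=np.zeros_like(m);k[y0:y1,x0:x1]=m[y0:y1,x0:x1]
    _,l,st,_=cv2.connectedComponentsWithStats(k)
    pts=np.concatenate([np.argwhere(l==i)[:,::-1] for i in range(1,len(st)) if st[i,4]>300])
    g=np.array([ray(n,p,40) for p in pts],np.float32)
    r=cv2.minAreaRect(g);print(n,'board',r,'axis',cv2.boxPoints(r))
E
```

```text
brown [475.4 266.1] [473.1 267.7]
blue [ 475.1 -270.7] [ 475.9 -269.7]
narrow [454.4  57.3] [452.9  57.9]
wide [465.3 -75.3] [463.5 -74.9]
honeylid [616.5 -10.6] [614.8  -8.9]
timer [ 586.8 -380.6] [ 581.5 -368.1]
scene board ((615.1446533203125, -20.165756225585938), (128.66986083984375, 358.09619140625), 5.934698104858398) axis [[ 532.6  151.3]
 [ 569.7 -204.9]
 [ 697.6 -191.6]
 [ 660.6  164.6]]
top board ((616.2657470703125, -22.570480346679688), (127.0300521850586, 353.4826965332031), 5.909557342529297) axis [[ 534.9  146.7]
 [ 571.3 -204.9]
 [ 697.6 -191.8]
 [ 661.2  159.8]]
```

Both views agree to within 2 mm. The riser centre is about (615.5,-21) with yaw 0.103, and the honey jar sits 11 mm along it, so one jar goes on each side. First I'll turn the tool so it closes across the riser, then go above the blue jar.

Emit:
{"op": "servo_tool", "data": {
  "deltas": [
    [[0, 0, 0], [0, 0, -9.1]],
    [[0, 0, 0], [0, 0, -9.1]],
    [[0, 0, 0], [0, 0, -9.1]],
    [[0, 0, 0], [0, 0, -9.1]],
    [[0, 0, 0], [0, 0, -9.1]],
    [[0, 0, 0], [0, 0, -9.1]],
    [[0, 0, 0], [0, 0, -9.1]],
    [[0, 0, 0], [0, 0, -9.0]],
    [[0, 0, 0], [0, 0, 0]],
    [[0.02, 0.032, 0], [0, 0, 0]],
    [[0.02, 0.032, 0], [0, 0, 0]],
    [[0.02, 0.032, 0], [0, 0, 0]],
    [[0.02, 0.032, 0], [0, 0, 0]],
    [[0.02, 0.032, 0], [0, 0, 0]],
    [[0.02, 0.032, 0], [0, 0, 0]],
    [[0.02, 0.032, 0], [0, 0, 0]],
    [[0.02, 0.032, 0], [0, 0, 0]],
    [[0.02, 0.032, 0], [0, 0, 0]],
    [[0, 0, 0], [0, 0, 0]]
  ],
  "fingers": 1
}}

```text
time: 2.48
tool_pos: [476.4, -271.8, 226.3]
tcp_rot: [-3.142, -0.001, 1.675]
contact_force: [-0.8, 0.3, -0.0]
grip_width: 91.8
finger_force: 0.0
```

```bash
cat >> h.py <<'E'
def uv(p):
    d=np.array(p[:2])-[615.5,-21]; return np.array([-.103*d[0]+.9947*d[1],.9947*d[0]+.103*d[1]])
def st():
    o=bot.get_obs();print('t',round(o['time'],2),'uv',uv(o['tool_pos']),'z',o['tool_pos'][2].round(1),'rot',o['tcp_rot'].round(4),'F',o['contact_force'],'w',round(o['grip_width'],1),'g',round(o['finger_force'],1))
E
python3 -c "
from h import *;st()"
```

```text
t 2.48 uv [-235.2 -164.2] z 226.3 rot [-3.1 -0.   1.7] F [-0.8  0.3 -0. ] w 91.8 g 0.0
```

Emit:
{"op": "servo_tool", "data": {
  "deltas": [
    [[0.0017, -0.0007, 0.03], [0, 0, 0]],
    [[0, 0, 0.03], [0, 0, 0]],
    [[0, 0, 0.03], [0, 0, 0]],
    [[0, 0, 0.028], [0, 0, 0]],
    [[0, 0, 0.02], [0, 0, 0]],
    [[0, 0, 0], [0, 0, 0]]
  ]
}}

```text
time: 3.22
tool_pos: [472.7, -271.9, 87.4]
tcp_rot: [-3.139, -0.002, 1.672]
contact_force: [0.2, -0.1, 0.1]
grip_width: 91.7
finger_force: 0.0
```

Emit:
{"op": "servo_tool", "data": {
  "deltas": [
    [[0, 0, 0], [0, 0, 0]],
    [[0, 0, 0], [0, 0, 0]],
    [[0, 0, 0], [0, 0, 0]],
    [[0, 0, 0], [0, 0, 0]],
    [[0, 0, 0], [0, 0, 0]],
    [[0, 0, 0], [0, 0, 0]],
    [[0, 0, 0], [0, 0, 0]],
    [[0, 0, 0], [0, 0, 0]]
  ],
  "fingers": 0
}}

```text
time: 4.22
tool_pos: [474.7, -272.1, 89.1]
tcp_rot: [3.14, 0.001, 1.675]
contact_force: [1.6, 0.2, 3.9]
grip_width: 53.8
finger_force: 30.0
```

```bash
python3 -c "
from h import *;st()"
```

```text
t 4.22 uv [-235.2 -165.9] z 89.1 rot [3.1 0.  1.7] F [1.6 0.2 3.9] w 53.8 g 30.0
```

Emit:
{"op": "servo_tool", "data": {
  "deltas": [
    [[0, 0, -0.01], [0, 0, 0]],
    [[0, 0, -0.02], [0, 0, 0]],
    [[0, 0, -0.025], [0, 0, 0]],
    [[0.006, 0.006, -0.015], [0, 0, 0]],
    [[0.014, 0.015, -0.005], [0, 0, 0]],
    [[0.022, 0.023, 0], [0, 0, 0]],
    [[0.026, 0.027, 0], [0, 0, 0]],
    [[0.026, 0.027, 0], [0, 0, 0]],
    [[0.026, 0.027, 0], [0, 0, 0]],
    [[0.02, 0.021, 0], [0, 0, 0]],
    [[0.012, 0.013, 0], [0, 0, 0]],
    [[0.006, 0.007, 0], [0, 0, 0]],
    [[0, 0, 0], [0, 0, 0]],
    [[0, 0, 0], [0, 0, 0]]
  ]
}}

```text
time: 5.98
tool_pos: [622.4, -98.3, 163.6]
tcp_rot: [-3.141, 0.0, 1.674]
contact_force: [-0.5, 0.2, -3.9]
grip_width: 53.6
finger_force: 30.0
```

```bash
python3 -c "
from h import *;st()
cv2.imwrite('pics/c1.png',cv2.resize(bot.capture('scene')[90:290,180:440,::-1],(780,600)))"
```

```text
t 5.97 uv [-77.6  -1.1] z 163.6 rot [-3.1  0.   1.7] F [-0.5  0.2 -3.9] w 53.6 g 30.0
```

View pics/c1.png

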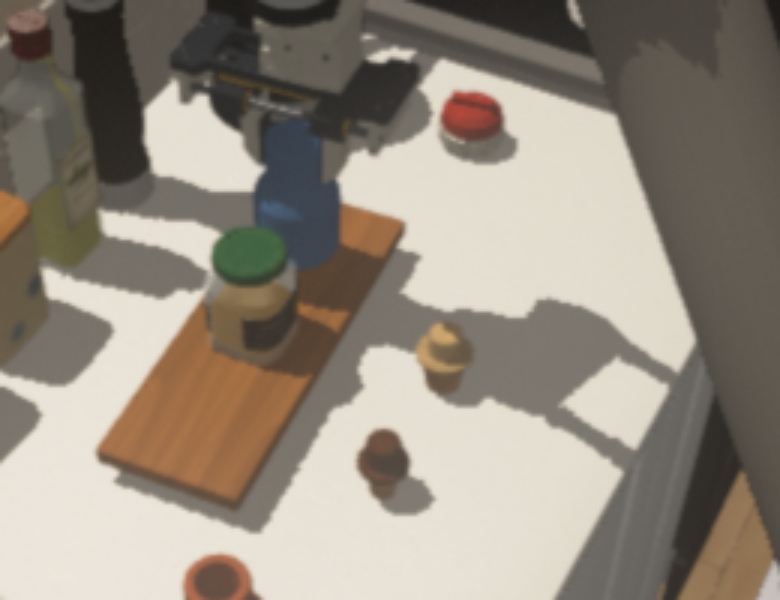

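The blue jar hangs upright over the riser, clear of the honey jar. I'll lower it and release.

Emit:
{"op": "servo_tool", "data": {
  "deltas": [
    [[0, 0.001, 0.01], [0, 0, 0]],
    [[0, 0, 0.012], [0, 0, 0]],
    [[0, 0, 0.006], [0, 0, 0]],
    [[0, 0, 0.003], [0, 0, 0]],
    [[0, 0, 0.002], [0, 0, 0]],
    [[0, 0, 0.001], [0, 0, 0]],
    [[0, 0, 0], [0, 0, 0]],
    [[0, 0, 0], [0, 0, 0]]
  ]
}}

```text
time: 7.02
tool_pos: [624.0, -97.4, 130.0]
tcp_rot: [3.141, 0.0, 1.675]
contact_force: [-0.2, 0.5, -4.4]
grip_width: 53.5
finger_force: 30.0
```

```bash
python3 -c "
from h import *;st()"
```

```text
t 7.03 uv [-76.9   0.6] z 130.0 rot [3.1 0.  1.7] F [-0.2  0.5 -4.4] w 53.5 g 30.0
```

Emit:
{"op": "servo_tool", "data": {
  "deltas": [
    [[0, 0, 0.001], [0, 0, 0]],
    [[0, 0, 0.0007], [0, 0, 0]],
    [[0, 0, 0], [0, 0, 0]]
  ]
}}

```text
time: 7.4
tool_pos: [624.3, -97.5, 129.0]
tcp_rot: [3.14, 0.001, 1.675]
contact_force: [-0.9, -0.0, 5.0]
grip_width: 53.6
finger_force: 30.0
```

```bash
python3 -c "
from h import *;st()"
```

```text
t 7.4 uv [-77.    0.8] z 129.0 rot [3.1 0.  1.7] F [-0.9 -0.   5. ] w 53.6 g 30.0
```

Emit:
{"op": "servo_tool", "data": {
  "deltas": [
    [[0, 0, 0], [0, 0, 0]],
    [[0, 0, 0], [0, 0, 0]],
    [[0, 0, 0], [0, 0, 0]],
    [[0, 0, 0], [0, 0, 0]],
    [[0, 0, -0.015], [0, 0, 0]],
    [[0, 0, -0.035], [0, 0, 0]],
    [[0, 0, -0.04], [0, 0, 0]],
    [[0.018, -0.006, -0.01], [0, 0, 0]],
    [[0.04, -0.012, 0], [0, 0, 0]],
    [[0.045, -0.0135, 0], [0, 0, 0]],
    [[0.045, -0.0135, 0], [0, 0, 0]],
    [[0.045, -0.0135, 0], [0, 0, 0]],
    [[0.045, -0.0135, 0], [0, 0, 0]],
    [[0.045, -0.0135, 0], [0, 0, 0]],
    [[0.045, -0.0135, 0], [0, 0, 0]],
    [[0.035, -0.0085, 0], [0, 0, 0]],
    [[0.015, -0.004, 0], [0, 0, 0]],
    [[0, 0, 0], [0, 0, 0]],
    [[0, 0, 0], [0, 0, 0]]
  ],
  "fingers": 1
}}

```text
time: 9.78
tool_pos: [474.1, 266.0, 227.9]
tcp_rot: [-3.141, 0.001, 1.674]
contact_force: [0.6, -0.7, 0.3]
grip_width: 92.3
finger_force: 0.0
```

```bash
python3 -c "
from h import *;st()"
```

```text
t 9.78 uv [ 300.1 -111.1] z 227.9 rot [-3.1  0.   1.7] F [ 0.6 -0.7  0.3] w 92.3 g 0.0
```

Emit:
{"op": "servo_tool", "data": {
  "deltas": [
    [[0.001, 0, 0.03], [0, 0, 0]],
    [[0, 0, 0.03], [0, 0, 0]],
    [[0, 0, 0.03], [0, 0, 0]],
    [[0, 0, 0.029], [0, 0, 0]],
    [[0, 0, 0.02], [0, 0, 0]],
    [[0, 0, 0], [0, 0, 0]]
  ]
}}

```text
time: 10.52
tool_pos: [473.3, 266.4, 87.6]
tcp_rot: [-3.138, 0.001, 1.673]
contact_force: [0.6, 0.6, 0.1]
grip_width: 91.8
finger_force: 0.0
```

Emit:
{"op": "servo_tool", "data": {
  "deltas": [
    [[0, 0, 0], [0, 0, 0]],
    [[0, 0, 0], [0, 0, 0]],
    [[0, 0, 0], [0, 0, 0]],
    [[0, 0, 0], [0, 0, 0]],
    [[0, 0, 0], [0, 0, 0]],
    [[0, 0, 0], [0, 0, 0]],
    [[0, 0, 0], [0, 0, 0]],
    [[0, 0, 0], [0, 0, 0]]
  ],
  "fingers": 0
}}

```text
time: 11.52
tool_pos: [474.1, 268.1, 89.2]
tcp_rot: [3.141, -0.0, 1.675]
contact_force: [1.4, 1.1, 1.6]
grip_width: 47.6
finger_force: 30.0
```

```bash
python3 -c "
from h import *;st()"
```

```text
t 11.53 uv [ 302.1 -110.9] z 89.2 rot [ 3.1 -0.   1.7] F [1.4 1.1 1.6] w 47.6 g 30.0
```

Emit:
{"op": "servo_tool", "data": {
  "deltas": [
    [[0, 0, -0.01], [0, 0, 0]],
    [[0, 0, -0.02], [0, 0, 0]],
    [[0, 0, -0.025], [0, 0, 0]],
    [[-0.008, 0.004, -0.015], [0, 0, 0]],
    [[-0.02, 0.011, -0.005], [0, 0, 0]],
    [[-0.03, 0.016, 0], [0, 0, 0]],
    [[-0.034, 0.019, 0], [0, 0, 0]],
    [[-0.034, 0.019, 0], [0, 0, 0]],
    [[-0.034, 0.019, 0], [0, 0, 0]],
    [[-0.025, 0.014, 0], [0, 0, 0]],
    [[-0.012, 0.006, 0], [0, 0, 0]],
    [[-0.006, 0.003, 0], [0, 0, 0]],
    [[0, 0, 0], [0, 0, 0]],
    [[0, 0, 0], [0, 0, 0]]
  ]
}}

```text
time: 13.28
tool_pos: [604.6, 78.5, 164.0]
tcp_rot: [-3.141, -0.0, 1.676]
contact_force: [1.1, 0.2, -6.0]
grip_width: 47.5
finger_force: 30.0
```

```bash
python3 -c "
from h import *;st()"
```

```text
t 13.28 uv [100.1  -0.6] z 164.0 rot [-3.1 -0.   1.7] F [ 1.1  0.2 -6. ] w 47.5 g 30.0
```

Emit:
{"op": "servo_tool", "data": {
  "deltas": [
    [[-0.001, 0.001, 0.01], [0, 0, 0]],
    [[0, 0, 0.012], [0, 0, 0]],
    [[0, 0, 0.006], [0, 0, 0]],
    [[0, 0, 0.003], [0, 0, 0]],
    [[0, 0, 0.002], [0, 0, 0]],
    [[0, 0, 0.001], [0, 0, 0]],
    [[0, 0, 0.001], [0, 0, 0]],
    [[0, 0, 0.0005], [0, 0, 0]],
    [[0, 0, 0], [0, 0, 0]]
  ]
}}

```text
time: 14.4
tool_pos: [606.5, 76.7, 129.2]
tcp_rot: [3.14, 0.0, 1.675]
contact_force: [-0.2, -0.6, -0.2]
grip_width: 47.7
finger_force: 30.0
```

```bash
python3 -c "
from h import *;st()"
```

```text
t 14.4 uv [98.1  1.2] z 129.2 rot [3.1 0.  1.7] F [-0.2 -0.6 -0.2] w 47.7 g 30.0
```

Emit:
{"op": "servo_tool", "data": {
  "deltas": [
    [[0, 0, 0], [0, 0, 0]],
    [[0, 0, 0], [0, 0, 0]],
    [[0, 0, 0], [0, 0, 0]],
    [[0, 0, 0], [0, 0, 0]],
    [[0, 0, -0.015], [0, 0, 0]],
    [[0, 0, -0.035], [0, 0, 0]],
    [[0, 0, -0.04], [0, 0, 0]],
    [[0, -0.014, -0.01], [0, 0, 0]],
    [[0, -0.03, 0], [0, 0, 0]],
    [[-0.003, -0.04, 0], [0, 0, 0]],
    [[0, -0.04, 0], [0, 0, 0]],
    [[0, -0.02, 0], [0, 0, 0]],
    [[0, -0.01, 0], [0, 0, 0]],
    [[0, 0, 0], [0, 0, 0]],
    [[0, 0, 0], [0, 0, 0]]
  ],
  "fingers": 1
}}

```text
time: 16.27
tool_pos: [454.1, 57.7, 228.5]
tcp_rot: [3.141, 0.0, 1.675]
contact_force: [0.7, 0.4, -0.3]
grip_width: 91.9
finger_force: 0.0
```

```bash
python3 -c "
from h import *;st()
a=bot.capture('scene')[110:310,180:440,::-1];b=bot.capture('top')[120:280,190:400,::-1]
cv2.imwrite('pics/c2.png',np.hstack([cv2.resize(a,(390,300)),cv2.resize(b,(394,300))]))"
```

```text
t 16.27 uv [  95.  -152.5] z 228.5 rot [3.1 0.  1.7] F [ 0.7  0.4 -0.3] w 91.9 g 0.0
```

View pics/c2.png

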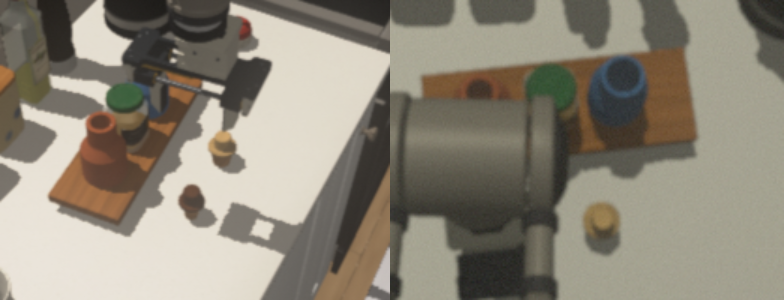

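The row stands as planned and both jars are upright on the riser. Next I'll pick up the narrow stopper by its knob.

Emit:
{"op": "servo_tool", "data": {
  "deltas": [
    [[0, 0, 0.03], [0, 0, 0]],
    [[0, 0, 0.045], [0, 0, 0]],
    [[0, 0, 0.045], [0, 0, 0]],
    [[0, 0, 0.035], [0, 0, 0]],
    [[0, 0, 0.018], [0, 0, 0]],
    [[0, 0, 0.0095], [0, 0, 0]],
    [[0, 0, 0], [0, 0, 0]],
    [[0, 0, 0], [0, 0, 0]]
  ]
}}

```text
time: 17.38
tool_pos: [454.1, 57.7, 46.7]
tcp_rot: [3.14, 0.0, 1.675]
contact_force: [0.8, 0.5, 0.1]
grip_width: 91.8
finger_force: 0.0
```

Emit:
{"op": "servo_tool", "data": {
  "deltas": [
    [[0, 0, 0], [0, 0, 0]],
    [[0, 0, 0], [0, 0, 0]],
    [[0, 0, 0], [0, 0, 0]],
    [[0, 0, 0], [0, 0, 0]],
    [[0, 0, 0], [0, 0, 0]],
    [[0, 0, 0], [0, 0, 0]],
    [[0, 0, 0], [0, 0, 0]],
    [[0, 0, 0], [0, 0, 0]],
    [[0, 0, 0], [0, 0, 0]],
    [[0, 0, 0], [0, 0, 0]]
  ],
  "fingers": 0
}}

```text
time: 18.62
tool_pos: [453.4, 57.7, 46.0]
tcp_rot: [-3.142, 0.0, 1.675]
contact_force: [0.7, -0.5, 0.4]
grip_width: 28.1
finger_force: 30.0
```

```bash
python3 -c "
from h import *;st()"
```

```text
t 18.62 uv [  95.  -153.1] z 46.0 rot [-3.1  0.   1.7] F [ 0.7 -0.5  0.4] w 28.1 g 30.0
```

Emit:
{"op": "servo_tool", "data": {
  "deltas": [
    [[0, 0, -0.015], [0, 0, 0]],
    [[0, 0, -0.035], [0, 0, 0]],
    [[0, 0, -0.045], [0, 0, 0]],
    [[0, 0, -0.045], [0, 0, 0]],
    [[0, 0, -0.03], [0, 0, 0]],
    [[0, 0.014, -0.014], [0, 0, 0]],
    [[0, 0.03, 0], [0, 0, 0]],
    [[0.0025, 0.04, 0], [0, 0, 0]],
    [[0, 0.04, 0], [0, 0, 0]],
    [[0, 0.02, 0], [0, 0, 0]],
    [[0, 0.01, 0], [0, 0, 0]],
    [[0, 0, 0], [0, 0, 0]],
    [[0, 0, 0], [0, 0, 0]]
  ]
}}

```text
time: 20.25
tool_pos: [605.6, 76.2, 230.1]
tcp_rot: [-3.141, 0.0, 1.675]
contact_force: [-0.1, 0.4, -0.2]
grip_width: 27.8
finger_force: 30.0
```

```bash
python3 -c "
from h import *;st();st()
a=bot.capture('scene')[150:280,190:330,::-1];b=bot.capture('top')[120:240,200:340,::-1]
cv2.imwrite('pics/c3.png',np.hstack([cv2.resize(a,(398,370)),cv2.resize(b,(398,370))]))"
```

```text
t 20.25 uv [97.7  0.2] z 230.1 rot [-3.1  0.   1.7] F [-0.1  0.4 -0.2] w 27.8 g 30.0
t 20.25 uv [97.7  0.2] z 230.1 rot [-3.1  0.   1.7] F [-0.1  0.4 -0.2] w 27.8 g 30.0
```

View pics/c3.png

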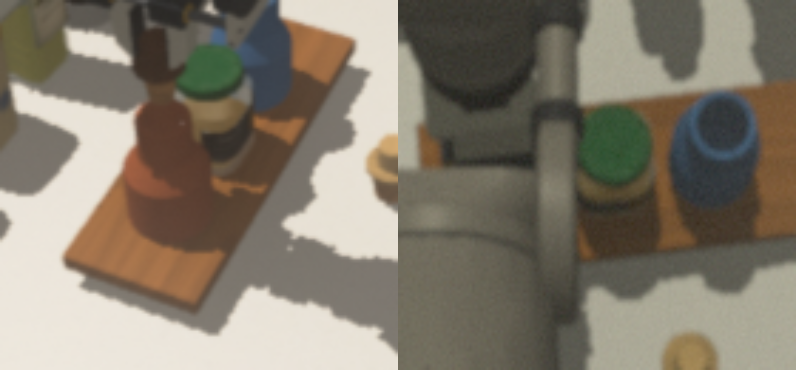

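The stopper hangs straight over the brown jar's mouth, and the row is intact. I'll insert it gently.

Emit:
{"op": "servo_tool", "data": {
  "deltas": [
    [[0, 0.0007, 0.01], [0, 0, 0]],
    [[0, 0, 0.01], [0, 0, 0]],
    [[0, 0, 0.005], [0, 0, 0]],
    [[0, 0, 0.005], [0, 0, 0]],
    [[0, 0, 0.005], [0, 0, 0]],
    [[0, 0, 0.005], [0, 0, 0]],
    [[0, 0, 0], [0, 0, 0]]
  ]
}}

```text
time: 21.22
tool_pos: [606.8, 76.3, 189.5]
tcp_rot: [-3.141, 0.0, 1.675]
contact_force: [-0.6, 0.2, -0.8]
grip_width: 28.2
finger_force: 30.0
```

```bash
python3 -c "
from h import *;st()"
```

```text
t 21.23 uv [97.6  1.4] z 189.5 rot [-3.1  0.   1.7] F [-0.6  0.2 -0.8] w 28.2 g 30.0
```

No force, so the plug is inside. 17 mm to go.

Emit:
{"op": "servo_tool", "data": {
  "deltas": [
    [[0, 0, 0.005], [0, 0, 0]],
    [[0, 0, 0.004], [0, 0, 0]],
    [[0, 0, 0.003], [0, 0, 0]],
    [[0, 0, 0.002], [0, 0, 0]],
    [[0, 0, 0.002], [0, 0, 0]],
    [[0, 0, 0], [0, 0, 0]]
  ]
}}

```text
time: 21.98
tool_pos: [607.0, 76.3, 173.9]
tcp_rot: [-3.141, 0.0, 1.675]
contact_force: [-1.0, -0.4, -0.4]
grip_width: 27.8
finger_force: 30.0
```

```bash
python3 -c "
from h import *;st()"
```

```text
t 21.98 uv [97.6  1.5] z 173.9 rot [-3.1  0.   1.7] F [-1.  -0.4 -0.4] w 27.8 g 30.0
```

Emit:
{"op": "servo_tool", "data": {
  "deltas": [
    [[0, 0, 0.001], [0, 0, 0]],
    [[0, 0, 0.001], [0, 0, 0]],
    [[0, 0, 0.001], [0, 0, 0]],
    [[0, 0, 0], [0, 0, 0]]
  ]
}}

```text
time: 22.48
tool_pos: [607.1, 76.3, 172.0]
tcp_rot: [3.141, 0.0, 1.675]
contact_force: [-1.0, 0.5, 5.3]
grip_width: 27.7
finger_force: 30.0
```

```bash
python3 -c "
from h import *;st()"
```

```text
t 22.48 uv [97.6  1.7] z 172.0 rot [3.1 0.  1.7] F [-1.   0.5  5.3] w 27.7 g 30.0
```

Contact came at z 172.0, exactly the home height. I'll release and go to the wide stopper.

Emit:
{"op": "servo_tool", "data": {
  "deltas": [
    [[0, 0, 0], [0, 0, 0]],
    [[0, 0, 0], [0, 0, 0]],
    [[0, 0, 0], [0, 0, 0]],
    [[0, 0, 0], [0, 0, 0]],
    [[0, 0, 0], [0, 0, 0]],
    [[0, 0, 0], [0, 0, 0]],
    [[0, 0, -0.015], [0, 0, 0]],
    [[0, 0, -0.03], [0, 0, 0]],
    [[-0.012, -0.014, -0.015], [0, 0, 0]],
    [[-0.026, -0.03, 0], [0, 0, 0]],
    [[-0.034, -0.039, 0], [0, 0, 0]],
    [[-0.034, -0.04, 0], [0, 0, 0]],
    [[-0.02, -0.023, 0], [0, 0, 0]],
    [[-0.01, -0.0115, 0], [0, 0, 0]],
    [[0, 0, 0], [0, 0, 0]],
    [[0, 0, 0], [0, 0, 0]]
  ],
  "fingers": 1
}}

```text
time: 24.48
tool_pos: [465.0, -74.9, 231.1]
tcp_rot: [3.141, -0.0, 1.675]
contact_force: [-0.1, -0.3, -0.1]
grip_width: 91.7
finger_force: 0.0
```

```bash
python3 -c "
from h import *;st()"
```

```text
t 24.48 uv [ -38.1 -155.3] z 231.1 rot [ 3.1 -0.   1.7] F [-0.1 -0.3 -0.1] w 91.7 g 0.0
```

Down 185.

Emit:
{"op": "servo_tool", "data": {
  "deltas": [
    [[0, 0, 0.03], [0, 0, 0]],
    [[0, 0, 0.045], [0, 0, 0]],
    [[0, 0, 0.045], [0, 0, 0]],
    [[0, 0, 0.037], [0, 0, 0]],
    [[0, 0, 0.018], [0, 0, 0]],
    [[0, 0, 0.01], [0, 0, 0]],
    [[0, 0, 0], [0, 0, 0]],
    [[0, 0, 0], [0, 0, 0]]
  ]
}}

```text
time: 25.48
tool_pos: [465.2, -75.3, 46.7]
tcp_rot: [3.14, 0.001, 1.675]
contact_force: [-0.1, -0.4, -0.2]
grip_width: 91.8
finger_force: 0.0
```

Emit:
{"op": "servo_tool", "data": {
  "deltas": [
    [[0, 0, 0], [0, 0, 0]],
    [[0, 0, 0], [0, 0, 0]],
    [[0, 0, 0], [0, 0, 0]],
    [[0, 0, 0], [0, 0, 0]],
    [[0, 0, 0], [0, 0, 0]],
    [[0, 0, 0], [0, 0, 0]],
    [[0, 0, 0], [0, 0, 0]],
    [[0, 0, 0], [0, 0, 0]],
    [[0, 0, 0], [0, 0, 0]],
    [[0, 0, 0], [0, 0, 0]]
  ],
  "fingers": 0
}}

```text
time: 26.72
tool_pos: [464.4, -75.3, 46.0]
tcp_rot: [-3.142, 0.0, 1.675]
contact_force: [0.6, 0.3, -0.0]
grip_width: 27.9
finger_force: 30.0
```

```bash
python3 -c "
from h import *;st()"
```

```text
t 26.73 uv [ -38.5 -155.9] z 46.0 rot [-3.1  0.   1.7] F [ 0.6  0.3 -0. ] w 27.9 g 30.0
```

Emit:
{"op": "servo_tool", "data": {
  "deltas": [
    [[0, 0, -0.015], [0, 0, 0]],
    [[0, 0, -0.035], [0, 0, 0]],
    [[0, 0, -0.045], [0, 0, 0]],
    [[0, 0, -0.045], [0, 0, 0]],
    [[0, 0, -0.03], [0, 0, 0]],
    [[-0.003, 0.014, -0.014], [0, 0, 0]],
    [[-0.007, 0.03, 0], [0, 0, 0]],
    [[-0.0095, 0.04, 0], [0, 0, 0]],
    [[-0.01, 0.04, 0], [0, 0, 0]],
    [[-0.005, 0.02, 0], [0, 0, 0]],
    [[-0.003, 0.0127, 0], [0, 0, 0]],
    [[0, 0, 0], [0, 0, 0]],
    [[0, 0, 0], [0, 0, 0]]
  ]
}}

```text
time: 28.35
tool_pos: [623.6, -96.2, 229.8]
tcp_rot: [-3.141, -0.0, 1.675]
contact_force: [-0.1, -1.0, -0.2]
grip_width: 27.6
finger_force: 30.0
```

```bash
python3 -c "
from h import *;st()
a=bot.capture('scene')[130:260,200:340,::-1];b=bot.capture('top')[120:240,220:360,::-1]
cv2.imwrite('pics/c4.png',np.hstack([cv2.resize(a,(398,370)),cv2.resize(b,(398,370))]))"
```

```text
t 28.35 uv [-75.7   0.3] z 229.8 rot [-3.1 -0.   1.7] F [-0.1 -1.  -0.2] w 27.6 g 30.0
```

View pics/c4.png

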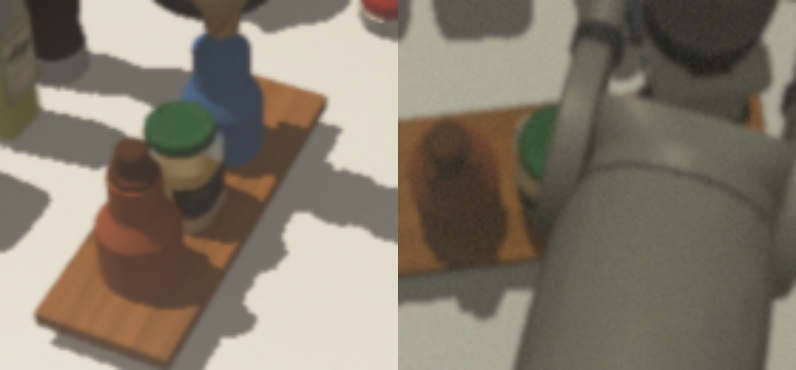

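The brown jar is closed and the wide stopper hangs over the blue mouth. I'll insert it.

Emit:
{"op": "servo_tool", "data": {
  "deltas": [
    [[0, 0.0005, 0.01], [0, 0, 0]],
    [[0, 0, 0.01], [0, 0, 0]],
    [[0, 0, 0.005], [0, 0, 0]],
    [[0, 0, 0.005], [0, 0, 0]],
    [[0, 0, 0.005], [0, 0, 0]],
    [[0, 0, 0.005], [0, 0, 0]],
    [[0, 0, 0], [0, 0, 0]]
  ]
}}

```text
time: 29.32
tool_pos: [624.5, -96.2, 189.5]
tcp_rot: [-3.141, -0.0, 1.675]
contact_force: [-0.2, -0.4, 0.4]
grip_width: 27.9
finger_force: 30.0
```

```bash
python3 -c "
from h import *;st()"
```

```text
t 29.32 uv [-75.8   1.2] z 189.5 rot [-3.1 -0.   1.7] F [-0.2 -0.4  0.4] w 27.9 g 30.0
```

Emit:
{"op": "servo_tool", "data": {
  "deltas": [
    [[0, 0, 0.005], [0, 0, 0]],
    [[0, 0, 0.004], [0, 0, 0]],
    [[0, 0, 0.003], [0, 0, 0]],
    [[0, 0, 0.002], [0, 0, 0]],
    [[0, 0, 0.002], [0, 0, 0]],
    [[0, 0, 0.001], [0, 0, 0]],
    [[0, 0, 0.001], [0, 0, 0]],
    [[0, 0, 0.0005], [0, 0, 0]],
    [[0, 0, 0], [0, 0, 0]]
  ]
}}

```text
time: 30.45
tool_pos: [624.8, -96.4, 172.0]
tcp_rot: [3.141, 0.0, 1.675]
contact_force: [0.0, -0.8, 2.7]
grip_width: 28.0
finger_force: 30.0
```

```bash
python3 -c "
from h import *;st()"
```

```text
t 30.45 uv [-76.    1.5] z 172.0 rot [3.1 0.  1.7] F [ 0.  -0.8  2.7] w 28.0 g 30.0
```

Emit:
{"op": "servo_tool", "data": {
  "deltas": [
    [[0, 0, 0], [0, 0, 0]],
    [[0, 0, 0], [0, 0, 0]],
    [[0, 0, 0], [0, 0, 0]],
    [[0, 0, 0], [0, 0, 0]],
    [[0, 0, 0], [0, 0, 0]],
    [[0, 0, 0], [0, 0, 0]],
    [[0, 0, -0.015], [0, 0, 0]],
    [[0, 0, -0.03], [0, 0, 0]],
    [[-0.01, -0.014, -0.015], [0, 0, 0]],
    [[-0.03, -0.03, 0], [0, 0, 0]],
    [[-0.04, -0.04, 0], [0, 0, 0]],
    [[-0.04, -0.04, 0], [0, 0, 0]],
    [[-0.04, -0.04, 0], [0, 0, 0]],
    [[-0.04, -0.04, 0], [0, 0, 0]],
    [[-0.02, -0.02, 0], [0, 0, 0]],
    [[0, 0, 0], [0, 0, 0]],
    [[0, 0, 0], [0, 0, 0]]
  ],
  "fingers": 1
}}

```text
time: 32.58
tool_pos: [424.6, -338.0, 231.8]
tcp_rot: [3.141, -0.0, 1.674]
contact_force: [0.6, 0.5, 0.9]
grip_width: 91.8
finger_force: 0.0
```

```bash
python3 -c "
from h import *;st()
A=bot.capture('scene')[:,:,::-1];B=bot.capture('top')[:,:,::-1]
cv2.imwrite('pics/sf.png',A);cv2.imwrite('pics/tf.png',B)
H,S,V=cv2.split(cv2.cvtColor(B,cv2.COLOR_BGR2HSV));m=((H>45)&(H<85)&(S>80))[140:200,240:310]
p=np.argwhere(m).mean(0)[::-1]+[240,140];print('lid',p,uv(ray('top',p,141)))
# predicted home flange rings for visual check
A=A.copy();B=B.copy();c=np.array([615.5,-21]);ux=np.array([-.103,.9947]);vx=np.array([.9947,.103])
A2=cv2.resize(A[130:270,200:330],(390,420),interpolation=2);B2=cv2.resize(B[130:230,210:340],(390,300),interpolation=2)
for u,v,r in((97.6,1.2,22),(-76,1.2,25)):
    P=c+u*ux+v*vx
    cv2.polylines(A2,[((ring('scene',*P,166,r)-[200,130])*3+1).astype(int)],True,(0,255,255),1)
    cv2.polylines(B2,[((ring('top',*P,166,r)-[210,130])*3+1).astype(int)],True,(0,255,255),1)
B2=cv2.copyMakeBorder(B2,0,120,0,0,0)
cv2.imwrite('pics/c5.png',np.hstack([A2,B2]))"
```

```text
t 32.58 uv [-295.6 -222.6] z 231.8 rot [ 3.1 -0.   1.7] F [0.6 0.5 0.9] w 91.8 g 0.0
lid [275.5 166.7] [10.5  1.9]
```

View pics/c5.png

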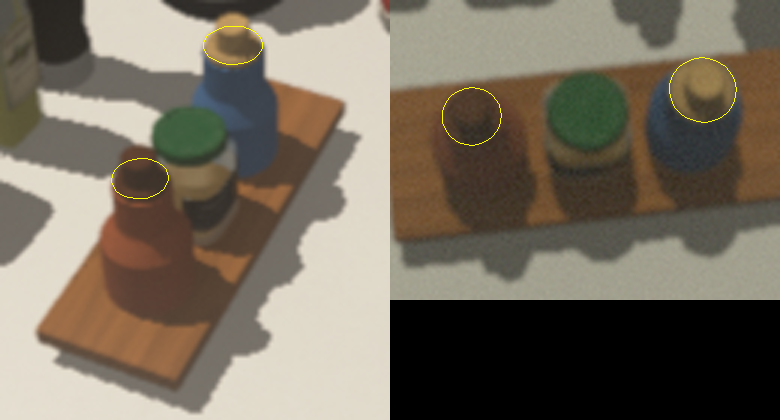

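The predicted home-flange rings sit on both flanges in both views. The three jars stand in one straight row, the honey lid is unmoved at (275.5,166.7), and the gripper is clear. I'll hand the job in.

```bash
python3 -c "
from plant import bot
print(bot.close_job())"
```

```text
the job is handed in; nothing more can be done
None
```

The job is handed in, with no verdict returned: both jars are closed with their stoppers home and stand upright on the riser, one each side of the unmoved honey jar, done in about 33 s of the 72 s allowed.

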